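# Set the gluing jig's fence and load it with the short torch heads from the turntable

### The arm

A 7-joint arm with a two-finger parallel gripper is mounted at the origin on a cart in front of the work surface, level with it; the furniture and walls round the work are solid. World frame = base frame: x ahead of the robot, y to its left, z up, the work surface at z = 0. Lengths are in m, angles in rad, forces in N, time in s.
With the tool pointing down it reaches from about 0.4 to 0.85 m from the base axis. Payload 4.5 kg.
Tool frame: the origin (TCP) lies midway between the tips of the shut fingers; the grasp point (between the pads) lies 19 mm behind it; z points along the fingers, y is the line along which they close (so a half turn about z gives the same grasp; the last joint's range is limited). The gripper opens to 88 mm and grips with 3 to 60 N. Pads are 18 mm wide; open, the fingers measure 123 mm over their backs; the gripper's body (75 mm by 187 mm) begins 45 mm behind the grasp point.
Start: joints at [-1.276, 0.689, -0.195, 1.565, 0.157, 0.902, -0.215], TCP at [0.161, 0.604, 0.239] pointing down, gripper open.
Joint ranges: [-3.01, 3.01], [-0.46, 2.08], [-1.47, 1.51], [0.13, 2.56], [-1, 4.14], [0.04, 2.09], [-2.66, 2.66]. Speed limits (rad/s): [2.57, 2.57, 3.14, 3.14, 3.14, 3.14, 3.14].

### API

Orientations are given as a unit quaternion [x, y, z, w].
In Python, from plant import r gives the robot as it stands. The module is installed in compiled form; this text tells all that it offers.
- The arm moves only by the tool step_arm, never from a script. Its argument "series" is a list of rows, each a list of 7 numbers: the shift along the world's x, y, z in mm, then the turn, a rotation vector about the world's x, y, z in rad, then the closure, from 0 (fully open) to 1 (shut). A call has 1 to 20 rows; each row shifts and turns the commanded pose from where the row before left it; what a row does not reach is not made up. A row lasts 1/10 s, in which the tool goes at most 50 mm and 8.59 degrees, less where a joint would pass 70% of its speed; a pose out of reach is approached as far as the arm can. A call is refused whole if a number of a shift passes 50 or a number of a turn 0.15, either way. A call with a gripper value outside its range is refused whole. The fingers move at their own pace and stop on an object; "force" is the grip in N (left out, the last holds). Time passes only in rows, so rows that do not move let the fingers close. It gives the time, the measured TCP pose, the force, the opening and the grip force at its end, in the units of the state.
- r.get_state(): the state, without advancing time (a new reading comes with each control period).
- r.snapshot(name): name is "side" or "top"; returns (picture, depth): 420x560x3 uint8, blue, green, red; 420x560 float32, m along the optical axis (not along the pixel's ray), 0 where there is no reading.
- r.get_calibration(name): a dict with "intrinsics" (3x3 intrinsics, pixels), "pose" (4x4, takes a point from camera to world coordinates). Camera axes: x right, y up, looking along -z (the intrinsics and any distortion apply to the point x, -y, -z); pixel columns grow to the right and rows downward; lengths in m; the calibration is good to about 2 mm. A picture is of the moment at which its call begins. get_calibration takes no time and is no camera call.
- r.finish_job(): hands the job in; it is judged then, once.
The state is a dict: "clock": time; "q": joint angles; "qd": joint speeds; "joint_torque": joint torques, N m; "tool_pos": TCP position; "eef_rot": TCP orientation; "contact_force": force on the tool from outside, world axes, zero at the start; "moment": the same for the moment, N m; "opening": opening from 0.0 (shut) to 1.0 (fully open); "finger_force": force on a finger pad.
Only numpy, scipy, OpenCV 4.12 (cv2) and the standard library are available. Lean on these libraries where they do the work, as an engineer would, in place of code of your own. Each camera call takes 0.05 s, during which the arm holds its last target. There are 200 camera calls.

### The job

Slide the gluing jig's slotted fence until its channel-side face meets the black line on the base plate, then tighten the clamping knob clockwise to its stop. Then stand every short torch head, open end up, on the jig's base plate in the channel between fence and rail: the stray one on the mat and those on the turntable, which has to be turned by its top bar until the wanted head stands in the opening of the clear cover. The heads are thin-walled, so grip them gently, with no more than 20 N per finger; leave the tall heads in the turntable and leave the fence set and the knob tight.

Things in the scene. Friction and masses are not known exactly. Their poses are not given: they have to be found in the camera images.
- jig: gluing jig, fixed: aluminium base plate, top 12 mm above the bench; origin on the bench, z up. Plate: x -100 to 90 mm, y -110 to 110 mm. Fixed steel rail along y at the +x side: channel-side face at x = 75 mm, 12 mm thick, top 28 mm above the bench, as are end stops at y = +-102 mm. The fence is parallel to it on the -x side; heads go on the plate between (channel 40 to 55 mm wide once set).
- fence_part (a joint): slide of the fence along the jig's +x (toward the rail), 0 to 0.05 m; stiff, moves with about 6 N and stays where it is left
- fence_face (a point): middle of the fence's channel-side (+x) face at its foot, 12 mm above the bench; x, y, z axes parallel to the jig's. The fence wall is 8 mm thick (toward -x), 190 mm long in y, its top 28 mm above the bench (16 mm above the base plate).
- fence_tab (a point): centre of the fence's grip tab, 36 mm above the bench: upright steel tab 10 mm thick (x), 40 mm wide (y), top 46 mm above the bench. The fence's foot plate (top 16 mm above the bench) extends from it toward +x. Pinch it from above along the jig's x.
- mark: black line 3 mm wide on the base plate, parallel to the fence, seen as a short dash beyond each end of the fence; origin on the line, in the middle between the dashes, on the plate's top; x, y axes parallel to the jig's. It lies 20 to 35 mm along the jig's +x from the jig's origin.
- clamp_knob (a joint): clamping knob on the fence's left (+y) bolt: 0 loose, grows clockwise seen from above, stop (tight) at 1.4 rad; stays where left, takes about 0.06 N m
- clamp_grip (a point): centre of the clamping knob's bar grip, on its vertical axis, 45 mm above the bench. The bar is 46 mm long along this point's own x axis, 12 mm thick, 22 mm high (from 34 to 56 mm above the bench).
- turntable_stand: fixed stand of the turntable; origin on the bench on the turning axis, z up. A clear square cover (270 mm, 84 to 88 mm above the bench, four corner posts) leaves an opening 124 mm wide (y -62 to 62 mm) from its -x edge inward to x = 30 mm: a head can be taken only where it stands in the -x direction of this frame.
- rotor (a joint): angle the turntable has turned since the start, counter-clockwise from above positive; takes 0.04 N m, stays where left. Disc 260 mm across, top 24 mm above the bench; six pockets on a 100 mm radius, every 60 degrees from the long axis of the bar grip, each ringed by four pins, 6 mm thick and 12 mm high, 26 mm from its centre on the diagonals between radial and tangential.
- turntable_grip (a point): centre of the turntable's bar grip, on the turning axis, 103 mm above the bench; the bar is 60 mm long along this point's own x axis, 12 mm thick, 22 mm high (92 to 114 mm above the bench) and turns with the disc; it stands free above the cover's opening
- short_1: short black turned torch head, a thin-walled cup standing open end up, 34 to 35 mm outside diameter, 34 to 36 mm high, about 45 g; origin in the centre of its underside, z up; may be absent at the start (then there is no pose); starts in a pocket of the turntable
- short_2: short black turned torch head, a thin-walled cup standing open end up, 34 to 35 mm outside diameter, 34 to 36 mm high, about 45 g; origin in the centre of its underside, z up; may be absent at the start (then there is no pose); starts in a pocket of the turntable
- short_3: short black turned torch head, a thin-walled cup standing open end up, 34 to 35 mm outside diameter, 34 to 36 mm high, about 45 g; origin in the centre of its underside, z up; may be absent at the start (then there is no pose); starts in a pocket of the turntable
- short_stray: short black turned torch head, a thin-walled cup standing open end up, 34 to 35 mm outside diameter, 34 to 36 mm high, about 45 g; origin in the centre of its underside, z up; starts standing on the 2 mm red mat to the right of the toggle clamp (130 mm high); a tall power driver stands about 0.2 m behind it (at x 0.70, y -0.28): keep the wrist clear of it
- tall_1: tall black torch head, same look but 40 to 41 mm diameter and 50 to 53 mm high, standing in a pocket of the turntable, where it stays; origin in the centre of its underside
- tall_2: tall black torch head, same look but 40 to 41 mm diameter and 50 to 53 mm high, standing in a pocket of the turntable, where it stays; origin in the centre of its underside
Mind the look-alikes: they are no part of the job. Leave any blue, pink or turquoise look-alike of the short_stray alone.

How it is judged:
By the outcome, as a careful person would: the job done as asked, in the order asked, and still so for the second after the job is handed in, with the robot touching nothing.
Of short_1, short_2, short_3 only 2 to 3 are there at a start; the rules pass over those that are not, and their reading is None.
At some moment in a run one of short_1, short_2, short_3, short_stray may be knocked a few centimetres aside while the robot is not near it.
It also fails if it takes over 210 s, if anything falls off the work surface, if the arm or the gripper's body presses on something with over 40 N, if the wrist force passes 120 N, or if a joint passes its speed limit or range.

## Working session

There is one attempt and no reset: what is moved stays moved. The work goes in short steps, Python scripts to look and compute and a tool call to move; the robot and the scene stay as the last step left them, time stands still between calls to the robot, and variables do not carry over. Pictures are saved under pics/ and viewed, at most 14 in all, crops included, and the job is handed in when it is done.

Besides the shell and the picture viewer there is one more tool, called as name(argument=value, ...) on one line, values as JSON. step_arm: Moves the arm, as the interface text tells. Its arguments: {"type":"object","properties":{"series":{"type":"array"},"force":{"type":"number"}},"required":["series"]}

```bash
mkdir -p pics; cat > h.py <<'E'
import numpy as np, cv2
from plant import r
def snap(n):
    p,d=r.snapshot(n); return p.copy(),d.copy()
def cal(n):
    c=r.get_calibration(n); return np.array(c["intrinsics"]),np.array(c["pose"]),c
def ray(n,u,v):
    K,T,_=cal(n); d=np.linalg.inv(K)@np.array([u,v,1.]); d=np.array([d[0],-d[1],-d[2]])
    return T[:3,3],T[:3,:3]@d
def onz(n,u,v,z):
    o,d=ray(n,u,v); return o+d*(z-o[2])/d[2]
def cloud(n,D):
    K,T,_=cal(n); v,u=np.mgrid[:D.shape[0],:D.shape[1]]
    P=np.stack([(u-K[0,2])/K[0,0]*D,-(v-K[1,2])/K[1,1]*D,-D],-1)
    return P@T[:3,:3].T+T[:3,3]
def proj(n,p):
    K,T,_=cal(n); c=T[:3,:3].T@(np.array(p)-T[:3,3]); q=K@np.array([c[0],-c[1],-c[2]]); return q[:2]/q[2]
E
python3 - <<'E'
from h import *
for n in("top","side"):
    p,d=snap(n); cv2.imwrite(f"pics/{n}0.png",p); np.save(f"pics/{n}0.npy",d); print(n,r.get_calibration(n), d.min(),d.max())
s=r.get_state(); print({k:np.round(v,3) for k,v in s.items()})
E
```

```text
top {'intrinsics': array([[379.84807577,   0.        , 280.93294037],
       [  0.        , 379.84807577, 209.49145807],
       [  0.        ,   0.        ,   1.        ]]), 'pose': array([[-0.02536522,  0.98875806, -0.14735706,  0.31716635],
       [-0.99966632, -0.02436763,  0.00857141, -0.07262515],
       [ 0.0048843 ,  0.1475253 ,  0.98904622,  1.45422336],
       [ 0.        ,  0.        ,  0.        ,  1.        ]])} 0.0 2.22421
side {'intrinsics': array([[404.92941676,   0.        , 273.89703576],
       [  0.        , 404.92941676, 214.14019713],
       [  0.        ,   0.        ,   1.        ]]), 'pose': array([[ 0.99580128,  0.0274209 , -0.08733786,  0.39886836],
       [-0.09106423,  0.39401193, -0.91458291, -1.33835045],
       [ 0.00933348,  0.91869619,  0.39485465,  0.62960161],
       [ 0.        ,  0.        ,  0.        ,  1.        ]])} 0.0 3.7266557
{'clock': np.float64(0.1), 'q': array([-1.276,  0.69 , -0.194,  1.566,  0.157,  0.903, -0.215]), 'qd': array([-0.   , -0.002,  0.002, -0.003,  0.   , -0.002, -0.002]), 'joint_torque': array([-4.0000e-03, -5.2850e+01, -1.2710e+00, -1.5384e+01, -5.2000e-02,
        2.0000e-03,  0.0000e+00]), 'tool_pos': array([0.161, 0.603, 0.238]), 'eef_rot': array([ 0.13 ,  0.992, -0.001, -0.   ]), 'contact_force': array([-0.604, -0.365, -0.345]), 'moment': array([-0.031,  0.031,  0.019]), 'finger_force': np.float64(0.0), 'opening': np.float64(1.003)}
```

View pics/top0.png

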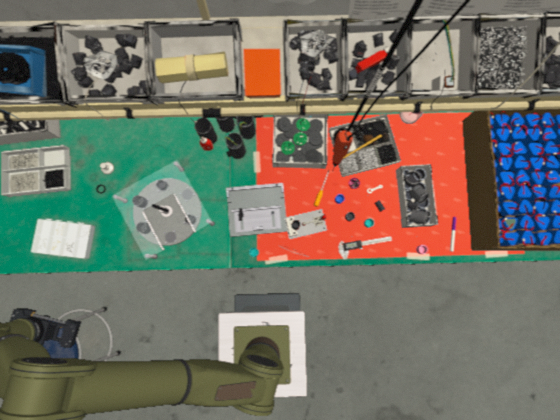

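View pics/side0.png

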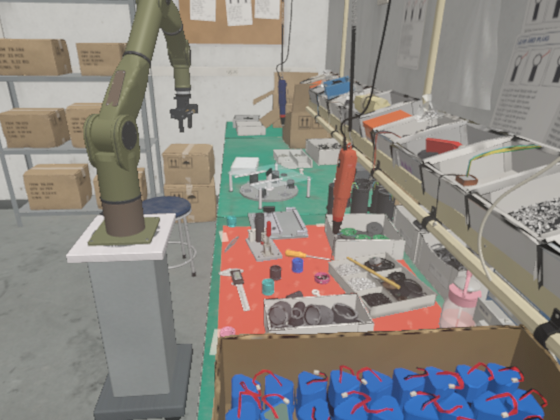

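The top view shows the turntable near (163,210), the jig near (257,209), and small heads on the red mat near (340,199) to (370,222). Next I'll enlarge these.

```bash
python3 - <<'E'
from h import *
p=cv2.imread("pics/top0.png"); c=cv2.resize(p[155:267,105:225],None,fx=3.2,fy=3.2,interpolation=cv2.INTER_CUBIC)
c2=cv2.resize(p[155:267,222:402][:,:],None,fx=2.3,fy=2.3,interpolation=cv2.INTER_CUBIC)
o=np.zeros((600,800,3),np.uint8); o[:c.shape[0],:c.shape[1]]=c; o[:c2.shape[0],385:385+c2.shape[1]]=c2
q=cv2.imread("pics/side0.png")
s=cv2.resize(q[160:310,215:345],None,fx=1.6,fy=1.6,interpolation=cv2.INTER_CUBIC)
s=cv2.resize(q[158:250,215:345],None,fx=2.6,fy=2.6,interpolation=cv2.INTER_CUBIC); o[361:361+s.shape[0],:s.shape[1]]=s[:239]
s=cv2.resize(q[225:310,215:345],None,fx=2.8,fy=2.8,interpolation=cv2.INTER_CUBIC); o[361:361+s.shape[0],420:420+s.shape[1]]=s[:239]
cv2.imwrite("pics/c0.png",o)
E
```

```text
(no output)
```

View pics/c0.png

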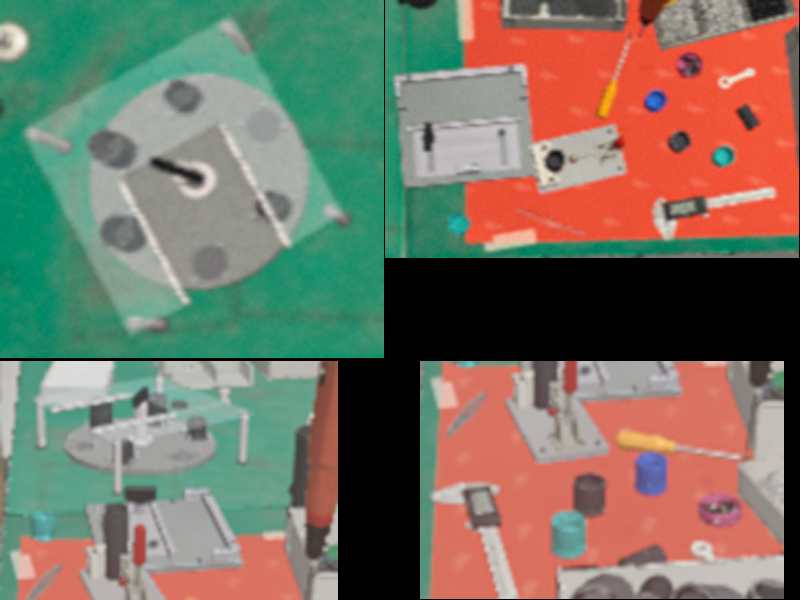

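Candidates for the stray head are:
- black cup at about (350,217), standing upright in the side crop
- blue at (341,199)
- turquoise at (369,223)
- pink at (354,183)
- dark cup lying down at (380,206)

Only the upright black cup matches the description. The turntable has 4 occupied pockets and 2 that look empty. Next I'll take averaged images with depth.

```bash
cat >> h.py <<'E'
def avg(n,k=8):
    P=[];D=[]
    for _ in range(k):
        p,d=snap(n);P.append(p.astype(np.float32));d[d==0]=np.nan;D.append(d)
    import warnings;warnings.simplefilter("ignore")
    return np.mean(P,0),np.nanmedian(D,0)
E
python3 - <<'E'
from h import *
for n in("top","side"):
    p,d=avg(n); np.savez(f"pics/{n}.npz",p=p,d=d)
    C=cloud(n,d)
    if n=="top":
        np.set_printoptions(linewidth=250)
        print("tt pockets z mm")
        for u,v in [(162,185),(140,201),(144,227.5),(171,237),(190,220),(187,194),(158,207)]:
            u,v=int(round(u)),int(round(v)); print(u,v,np.round(C[v-4:v+5,u-5:u+6,2]*1000).astype(int).tolist()[::2], C[v,u].round(3))
        print("stray"); print(np.round(C[211:224,343:358,2]*1000))
c=np.load("pics/top.npz")["p"][180:240,222:292]; c=cv2.resize(c,None,fx=8.5,fy=8.5,interpolation=cv2.INTER_CUBIC)
cv2.imwrite("pics/jig.png",np.clip(c*1.1,0,255).astype(np.uint8))
c=np.load("pics/side.npz")["p"][195:245,225:310]; c=cv2.resize(c,None,fx=9,fy=9,interpolation=cv2.INTER_CUBIC)
cv2.imwrite("pics/jigs.png",np.clip(c*1.1,0,255).astype(np.uint8))
E
```

```text
tt pockets z mm
162 185 [[85, 89, 89, 85, 88, 87, 86, 85, 89, 87, 89], [88, 86, 86, 88, 88, 87, 85, 88, 88, 88, 87], [87, 88, 86, 87, 87, 88, 88, 87, 85, 89, 85], [89, 84, 86, 87, 87, 86, 87, 86, 86, 86, 88], [84, 84, 87, 86, 86, 87, 88, 86, 87, 88, 86]] [0.622 0.349 0.088]
140 201 [[84, 88, 86, 87, 86, 85, 88, 88, 86, 85, 87], [87, 85, 87, 87, 85, 86, 84, 87, 88, 86, 88], [85, 86, 86, 85, 87, 86, 87, 87, 84, 84, 86], [88, 86, 89, 86, 86, 86, 86, 87, 87, 86, 84], [88, 86, 86, 89, 86, 88, 86, 87, 88, 87, 86]] [0.565 0.429 0.086]
144 228 [[85, 87, 86, 85, 86, 87, 87, 88, 87, 86, 87], [86, 86, 84, 88, 85, 88, 88, 87, 86, 86, 89], [87, 86, 86, 86, 85, 87, 87, 88, 85, 87, 87], [88, 88, 87, 87, 87, 87, 87, 86, 86, 86, 87], [87, 88, 87, 85, 88, 87, 86, 87, 89, 88, 86]] [0.466 0.411 0.087]
171 237 [[25, 24, 25, 23, 25, 24, 26, 24, 24, 22, 22], [22, 22, 24, 21, 21, 23, 24, 24, 23, 23, 23], [21, 24, 23, 25, 24, 24, 23, 22, 23, 23, 22], [24, 23, 22, 22, 22, 22, 22, 20, 23, 24, 24], [22, 24, 22, 22, 24, 22, 24, 24, 35, 32, 20]] [0.436 0.331 0.024]
190 220 [[89, 89, 86, 88, 85, 89, 87, 88, 88, 85
[... 875 characters left out ...]
.  1.]
 [-1.  1. -2. 31. 27.  4.  7.  9. 20. 27. 33.  2. -3. -1.  1.]
 [-1.  1. 15. 37.  4.  6.  3.  5.  7. 20. 30.  1.  1.  1. -1.]
 [-1.  3. 27.  2.  4.  3.  4.  5.  4. 11. 27. 35. -1. -0. -0.]
 [ 2.  7. 27.  5.  4.  6.  3.  3.  4.  5. 26. 35.  1.  0. -1.]
 [ 1.  6. 23. 38.  4.  3.  4.  4.  6.  7. 29. 32. -3. -1. -1.]
 [ 1.  2. 19. 34.  2.  4.  6.  5.  7.  9. 33.  1.  0. -1. -0.]
 [-1.  0.  7. 18. 34. 35.  4.  6.  3. 35.  0.  0.  1. -1. -0.]
 [ 3.  0.  2.  8. 16. 23. 32. 33. 26.  3. -2.  0.  0. -1. -3.]
 [ 0. -1.  2. -2. -2.  3.  0.  0. -1.  0. -0. -1.  0.  0.  1.]
 [ 2.  0.  1. -1. -1.  0. -1.  1. -2. -1.  1.  0.  1. -1.  1.]
 [-1.  1. -1. -1.  0.  0. -0. -2. -0.  0.  1.  2. -0. -1. -2.]]
```

View pics/jig.png

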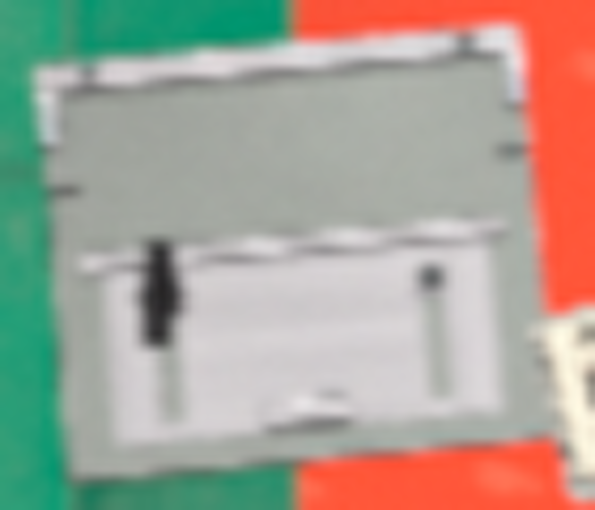

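View pics/jigs.png

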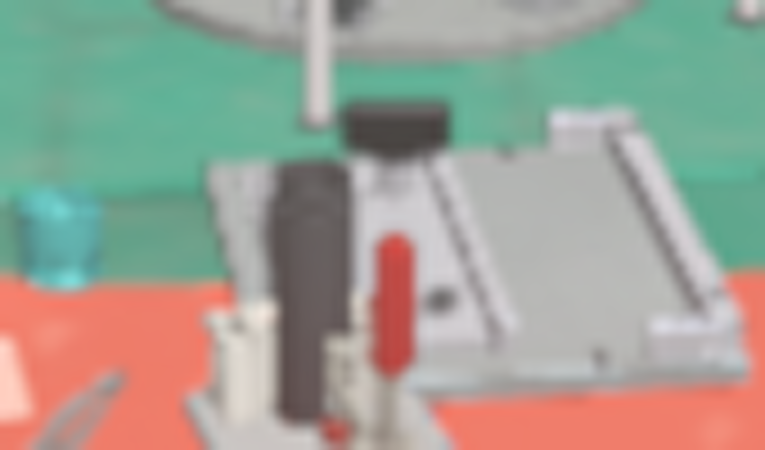

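In the jig crop the dashes are at (62,190) and (511,151), the tab at (308,412) and the knob bar at (158,295), lying roughly along the jig's x. The fence's face edge runs from about (85,256) to (505,222). The side crop agrees. I'll convert these to positions.

```bash
python3 - <<'E'
from h import *
np.set_printoptions(precision=4,suppress=True,linewidth=200)
J=lambda x,y,z:onz("top",(x+.5)/8.5-.5+222,(y+.5)/8.5-.5+180,z)
S=lambda x,y,z:onz("side",(x+.5)/9-.5+225,(y+.5)/9-.5+195,z)
dl,dr=J(62,190,.012),J(511,151,.012); print("dash",dl,dr,"len",np.linalg.norm(dl-dr))
yv=(dl-dr)[:2];yaw=np.arctan2(-yv[0],yv[1]);print("yaw",yaw)
for n,a in dict(railL=J(35,70,.028),railR=J(522,27,.028),plateBL=J(75,478,.012),plateBR=J(550,437,.012),tab=J(308,410,.046),fL=J(85,256,.028),fR=J(505,222,.028),knob0=J(158,242,.056),knob1=J(158,347,.056),dashS1=S(508,151,.012),dashS2=S(600,358,.012),knobS0=S(343,103,.056),knobS1=S(450,103,.056),fSnear=S(518,325,.028),fSfar=S(437,160,.028),tabtopS=S(0,0,.046)).items(): print(n,a)
# turntable
d=np.load("pics/top.npz"); p=d["p"];C=cloud("top",d["d"])
sub=np.zeros(C.shape[:2],bool); sub[165:250,105:225]=1
m=sub&(C[...,2]>.098)&(C[...,2]<.12); b=C[m][:,:2]; print("bar n",m.sum(),b.mean(0)); 
v,u=np.nonzero(m); rect=cv2.minAreaRect(b.astype(np.float32)*1000);print(rect); print("bar corners",cv2.boxPoints(rect))
cv=sub&(C[...,2]>.08)&(C[...,2]<.093); rect=cv2.minAreaRect(C[cv][:,:2].astype(np.float32)*1000);print("cover",rect)
E
```

```text
dash [0.5665 0.1145 0.012 ] [ 0.5794 -0.0892  0.012 ] len 0.20406651487204963
yaw 0.06352422242588167
railL [0.6188 0.1242 0.028 ]
railR [ 0.6332 -0.0954  0.028 ]
plateBL [0.4358 0.1093 0.012 ]
plateBR [ 0.4489 -0.1033  0.012 ]
tab [0.4603 0.003  0.046 ]
fL [0.5336 0.1023 0.028 ]
fR [ 0.5443 -0.0855  0.028 ]
knob0 [0.5347 0.0669 0.056 ]
knob1 [0.4884 0.0673 0.056 ]
dashS1 [0.5659 0.118  0.012 ]
dashS2 [ 0.5792 -0.0884  0.012 ]
knobS0 [0.4907 0.0704 0.056 ]
knobS1 [0.5353 0.0673 0.056 ]
fSnear [ 0.547  -0.0901  0.028 ]
fSfar [0.5305 0.0726 0.028 ]
tabtopS [0.3446 0.2299 0.046 ]
bar n 60 [0.5348 0.3505]
((535.3922729492188, 351.60003662109375), (59.371009826660156, 11.808040618896484), 67.83684539794922)
bar corners [[518.7258 326.3351]
 [529.6613 321.8806]
 [552.0588 376.8649]
 [541.1232 381.3195]]
cover ((535.917724609375, 351.7843017578125), (270.34857177734375, 269.8962707519531), 28.82303810119629)
```

step_arm(series=[[20, -40, 0, 0, 0, -0.083, 0], [20, -40, 0, 0, 0, -0.083, 0], [20, -40, 0, 0, 0, -0.083, 0], [20, -40, 0, 0, 0, -0.083, 0], [20, -40, 0, 0, 0, -0.083, 0], [20, -40, 0, 0, 0, -0.083, 0], [20, -40, 0, 0, 0, -0.083, 0], [20, -40, 0, 0, 0, -0.083, 0], [20, -40, 0, 0, 0, -0.083, 0], [20, -40, 0, 0, 0, -0.083, 0], [20, -40, 0, 0, 0, -0.083, 0], [20, -40, 0, 0, 0, -0.083, 0], [20, -40, 0, 0, 0, -0.083, 0], [20, -40, 0, 0, 0, -0.083, 0], [20, -40, 0, 0, 0, -0.083, 0.45], [0, 0, 0, 0, 0, 0, 0.45], [0, 0, 0, 0, 0, 0, 0.45]], force=30)

```text
clock: 2.6
tool_pos: [0.4614, 0.0031, 0.2388]
eef_rot: [0.684, 0.729, 0.0, 0.0]
contact_force: [-0.5, 1.4, -0.7]
opening: 0.753
finger_force: 0.0
```

```bash
python3 - <<'E'
from h import *
p=np.load("pics/side.npz")["p"]; f=6.5;x0,y0=215,160
c=cv2.resize(p[160:232,215:335],None,fx=f,fy=f,interpolation=cv2.INTER_CUBIC); c=np.clip(c*1.15,0,255).astype(np.uint8)
q=lambda P:tuple(int(round(t)) for t in ((proj("side",P)-[x0,y0]+.5)*f-.5))
d=np.load("pics/top.npz"); tp=d["p"].mean(2)
for n,a in dict(a=7.8,b=67.8,c=127.8,e=187.8,d=247.8,f=307.8).items():
    a=np.deg2rad(a); X=np.array([.536+.1*np.cos(a),.352+.1*np.sin(a)])
    for z,col in((.024,(255,0,0)),(.059,(0,255,0)),(.076,(0,0,255))): 
        cv2.circle(c,q([*X,z]),2,col,-1)
    cv2.putText(c,n,q([*X,.024]),0,.6,(0,255,255),1)
    u,v=proj("top",[*X,.059]);u,v=int(round(u)),int(round(v)); w=tp[v-9:v+10,u-9:u+10]; m=(w<85); print(n,X.round(3),(u,v),w.min(),m.sum(),m.any(0).sum(),m.any(1).sum())
cv2.imwrite("pics/tts.png",c)
C=cloud("top",d["d"])
sub=np.zeros(C.shape[:2],bool); sub[208:226,340:362]=1
m=sub&(C[...,2]>.024)&(C[...,2]<.042);b=C[m][:,:2].astype(np.float32)*1000; print("stray",b.mean(0),cv2.minEnclosingCircle(b))
E
```

```text
a [0.635 0.366] (160, 183) 91.708336 0 0 0
b [0.574 0.445] (138, 200) 91.916664 0 0 0
c [0.475 0.431] (141, 226) 97.416664 0 0 0
e [0.437 0.338] (166, 236) 93.583336 0 0 0
d [0.498 0.259] (188, 219) 76.666664 2 1 2
f [0.597 0.273] (185, 193) 93.666664 0 0 0
stray [ 499.36044 -345.47635] ((499.0113830566406, -344.107666015625), 17.012357711791992)
```

View pics/tts.png

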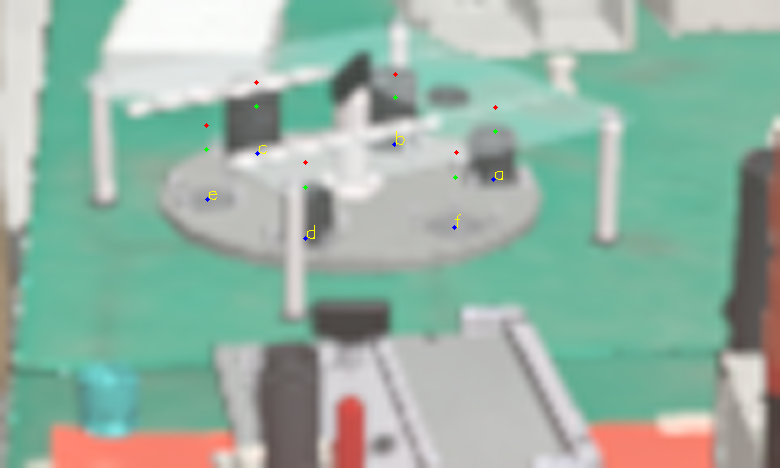

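In the enlargement, a (490,155) and d (315,210) reach only the short-height marks. b (395,95) and c (252,120) reach the tall marks, and e and f are empty. So two short heads are on the table, at 7.8° and 247.8°. Now the tab.

step_arm(series=[[0, 0, -35, 0, 0, 0, 0.45], [0, 0, -35, 0, 0, 0, 0.45], [0, 0, -35, 0, 0, 0, 0.45], [0, 0, -35, 0, 0, 0, 0.45], [0, 0, -30, 0, 0, 0, 0.45], [0, 0, -20, 0, 0, 0, 0.45], [0, 0, -13, 0, 0, 0, 0.45], [0, 0, -10, 0, 0, 0, 0.45], [0, 0, 0, 0, 0, 0, 0.45], [0, 0, 0, 0, 0, 0, 1], [0, 0, 0, 0, 0, 0, 1], [0, 0, 0, 0, 0, 0, 1], [0, 0, 0, 0, 0, 0, 1], [0, 0, 0, 0, 0, 0, 1], [0, 0, 0, 0, 0, 0, 1], [0, 0, 0, 0, 0, 0, 1]], force=30)

```text
clock: 4.2
tool_pos: [0.4604, 0.0038, 0.026]
eef_rot: [0.684, 0.73, -0.0, -0.0]
contact_force: [-1.7, 0.2, 6.1]
opening: 0.111
finger_force: 30.0
```

step_arm(series=[[3.4, 0.2, 0, 0, 0, 0, 1], [3.4, 0.2, 0, 0, 0, 0, 1], [3.4, 0.2, 0, 0, 0, 0, 1], [3.4, 0.2, 0, 0, 0, 0, 1], [3.4, 0.2, 0, 0, 0, 0, 1], [3.4, 0.2, 0, 0, 0, 0, 1], [3.4, 0.2, 0, 0, 0, 0, 1], [3.4, 0.2, 0, 0, 0, 0, 1], [3.4, 0.2, 0, 0, 0, 0, 1], [3.4, 0.2, 0, 0, 0, 0, 1], [0, 0, 0, 0, 0, 0, 1], [0, 0, 0, 0, 0, 0, 1], [0, 0, 0, 0, 0, 0, 1]])

```text
clock: 5.5
tool_pos: [0.4927, 0.0059, 0.026]
eef_rot: [0.684, 0.73, -0.001, -0.002]
contact_force: [-5.1, 0.6, 7.8]
opening: 0.113
finger_force: 30.0
```

```bash
python3 - <<'E'
from h import *
p,d=avg("top",6); np.savez("pics/top2.npz",p=p,d=d)
q,d=avg("side",6); np.savez("pics/side2.npz",p=q,d=d)
c=cv2.resize(p[180:240,222:292],None,fx=5.7,fy=5.7,interpolation=cv2.INTER_CUBIC)
s=cv2.resize(q[195:245,230:310],None,fx=5,fy=5,interpolation=cv2.INTER_CUBIC)
o=np.zeros((345,800,3)); o[:342,:399]=c; o[:250,400:]=s
cv2.imwrite("pics/jig2.png",np.clip(o*1.1,0,255).astype(np.uint8))
E
```

```text
(no output)
```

View pics/jig2.png

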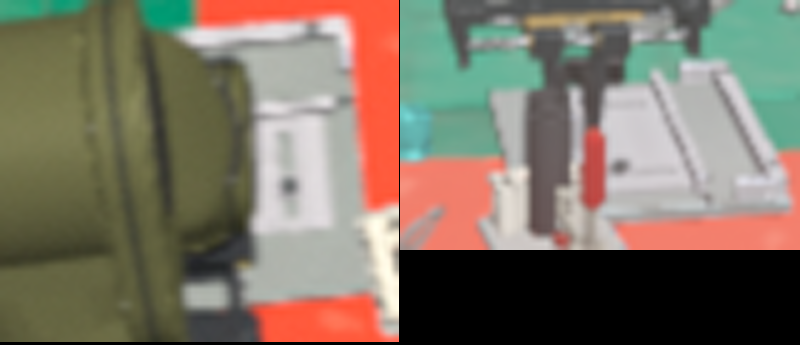

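```bash
cat > m.py <<'E'
from h import *
# jig frame anchored at the mark: origin mark centre, yaw
yaw=0.0635; O=np.array([.5730,.0127]); ex=np.array([np.cos(yaw),np.sin(yaw)]); ey=np.array([-ex[1],ex[0]])
def prof(n,img,y,z,xs):
    uv=np.array([proj(n,[*(O+ex*x+ey*y),z]) for x in xs],np.float32)
    return cv2.remap(img.mean(2).astype(np.float32),uv[:,:1],uv[:,1:],cv2.INTER_CUBIC)[:,0]
def edge(n,img,y,z,lo,hi):
    xs=np.arange(lo,hi,.00025); p=prof(n,img,y,z,xs); return xs,p
E
python3 - <<'E'
from m import *
A=np.load("pics/top.npz")["p"];B=np.load("pics/top2.npz")["p"];SA=np.load("pics/side.npz")["p"];SB=np.load("pics/side2.npz")["p"]
xs=np.arange(-.014,.0141,.002)
print("dash profiles (min=mark)"); fx=np.arange(-.012,.012,.0005)
for n,I in(("top",A),("side",SA),("side",SB)):
  for y in(-.1035,-.1015,-.0995,.1,.102,.104):
    p=prof(n,I,y,.012,fx); w=np.clip(np.percentile(p,60)-p,0,None); w[w<.4*w.max()]=0; print(n,y,(w@fx/w.sum()*1000).round(2),(w.max()).round(1))
print("fence top profile -46..-20 before")
xs=np.arange(-.05,-.019,.002)
for y in(-.085,-.07,0,.03): print(y,prof("top",A,y,.028,xs).round().astype(int))
xs=xs+.034; print("after",(xs*1000).round())
for y in(-.09,-.085,-.075,-.065,-.055): print(y,prof("top",B,y,.028,xs).round().astype(int))
print("side after")
for y in(-.09,-.085,-.07,-.05,0,.03): print(y,prof("side",SB,y,.028,xs).round().astype(int))
E
```

```text
dash profiles (min=mark)
top -0.1035 0.06 36.9
top -0.1015 0.12 36.3
top -0.0995 0.13 32.0
top 0.1 -0.55 42.2
top 0.102 -0.71 41.0
top 0.104 -0.73 37.1
side -0.1035 -0.19 27.8
side -0.1015 -0.09 31.2
side -0.0995 0.14 32.6
side 0.1 -1.61 21.6
side 0.102 -1.69 22.9
side 0.104 -1.49 23.4
side -0.1035 -0.56 30.1
side -0.1015 -0.4 34.8
side -0.0995 -0.51 37.6
side 0.1 -3.72 28.2
side 0.102 -5.16 26.3
side 0.104 -5.18 27.2
fence top profile -46..-20 before
-0.085 [188 187 179 169 161 161 167 176 173 161 153 153 153 154 155 154]
-0.07 [190 190 185 172 159 168 188 199 198 184 167 157 154 153 154 155]
0 [191 189 181 172 165 164 168 172 163 147 141 144 147 150 151 152]
0.03 [190 189 186 174 150 140 156 169 167 161 155 150 150 150 151 151]
after [-16. -14. -12. -10.  -8.  -6.  -4.  -2.   0.   2.   4.   6.   8.  10.
  12.  14.]
-0.09 [171 166 155 137 140 170 199 206 199 182 167 160 157 159 159 159]
-0.085 [195 190 179 154 142 159 186 195 192 181 167 161 159 159 159 159]
-0.075 [202 198 192 176 158 157 173 176 169 163 160 160 161 160 159 159]
-0.065 [195 191 181 172 174 181 188 185 170 156 155 157 159 161 161 161]
-0.055 [198 195 181 166 172 194 205 203 191 173 163 160 159 160 161 163]
side after
-0.09 [186 173 153 142 155 176 186 185 177 170 168 169 170 171 171 171]
-0.085 [185 169 153 150 160 177 186 184 178 172 170 170 171 171 171 171]
-0.07 [188 176 159 148 158 177 187 187 182 175 172 170 171 171 171 171]
-0.05 [188 176 154 138 148 172 186 189 184 176 172 170 170 170 170 170]
0 [181 164 148 150 167 180 186 183 175 170 166 166 166 167 166 166]
0.03 [185 172 154 146 159 179 187 186 179 170 167 164 164 165 165 165]
```

The face sits about 1 mm past the line centre in both views. I'll nudge it back by 1 mm; the arm lags about 1.6 mm under friction, so the command has to be larger.

step_arm(series=[[-1, 0, 0, 0, 0, 0, 1], [-1, 0, 0, 0, 0, 0, 1], [-1, 0, 0, 0, 0, 0, 1], [-1, 0, 0, 0, 0, 0, 1], [0, 0, 0, 0, 0, 0, 1], [0, 0, 0, 0, 0, 0, 1], [0, 0, 0, 0, 0, 0, 1]])

```text
clock: 6.8
tool_pos: [0.4928, 0.006, 0.026]
eef_rot: [0.684, 0.73, 0.001, 0.001]
contact_force: [2.3, 0.3, 5.2]
opening: 0.112
finger_force: 30.0
```

step_arm(series=[[-1, 0, 0, 0, 0, 0, 1], [-1, 0, 0, 0, 0, 0, 1], [-0.5, 0, 0, 0, 0, 0, 1], [0, 0, 0, 0, 0, 0, 1], [0, 0, 0, 0, 0, 0, 1], [0, 0, 0, 0, 0, 0, 1]])

```text
clock: 7.4
tool_pos: [0.4917, 0.0059, 0.026]
eef_rot: [0.684, 0.73, 0.002, 0.002]
contact_force: [6.5, 0.2, 2.7]
opening: 0.112
finger_force: 30.1
```

step_arm(series=[[1.5, 0, 0, 0, 0, 0, 0.6], [0, 0, 0, 0, 0, 0, 0.6], [0, 0, 0, 0, 0, 0, 0.6], [0, 0, 30, 0, 0, 0, 0.6], [0, 0, 40, 0, 0, 0, 0.6], [0, 0, 50, 0, 0, 0, 0.6], [5, 6, 0, 0, 0, 0.134, 0.6], [5, 6, 0, 0, 0, 0.134, 0.6], [5, 6, 0, 0, 0, 0.134, 0.6], [5, 6, 0, 0, 0, 0.134, 0.6], [5, 6, 0, 0, 0, 0.134, 0.6], [5, 6, 0, 0, 0, 0.134, 0.6], [5, 6, 0, 0, 0, 0.134, 0.6], [5, 6, 0, 0, 0, 0.134, 0.6], [5, 6, 0, 0, 0, 0.134, 0.6], [5, 6, 0, 0, 0, 0.134, 0.6], [0, 4, 0, 0, 0, 0.133, 0.6], [0, 0, 0, 0, 0, 0, 0.6], [0, 0, 0, 0, 0, 0, 0.6]])

```text
clock: 9.3
tool_pos: [0.5393, 0.0694, 0.1453]
eef_rot: [0.018, 1.0, -0.0, -0.001]
contact_force: [0.3, -0.1, -0.1]
opening: 0.398
finger_force: 0.0
```

```bash
python3 - <<'E'
from m import *
n="side"; q,d=avg(n,6)
c=q[195:245,225:310]; c=cv2.resize(c,None,fx=9,fy=9,interpolation=cv2.INTER_CUBIC)
cv2.imwrite("pics/jigs3.png",np.clip(c*1.1,0,255).astype(np.uint8))
xs=np.arange(-.016,.016,.002)
for y in(-.09,-.085,-.07,-.05,0,.03): print(y,prof("side",q,y,.028,xs).round().astype(int))
print(r.get_state()["q"].round(2),r.get_state()["tool_pos"])
E
```

```text
-0.09 [183 167 155 156 169 184 187 183 177 172 169 168 169 169 170 170]
-0.085 [185 164 149 156 172 186 191 184 178 172 169 169 169 169 170 170]
-0.07 [180 161 145 142 158 178 185 183 177 171 170 169 169 169 170 170]
-0.05 [175 156 144 148 164 180 184 179 174 170 169 169 169 169 169 169]
0 [178 157 138 145 167 183 187 183 174 168 165 165 165 165 165 165]
0.03 [170 153 143 148 164 180 184 179 173 166 164 163 163 163 163 163]
[-0.01  0.73 -0.34  1.89  0.41  0.58  0.92] [0.5400323  0.06968898 0.14576495]
```

View pics/jigs3.png

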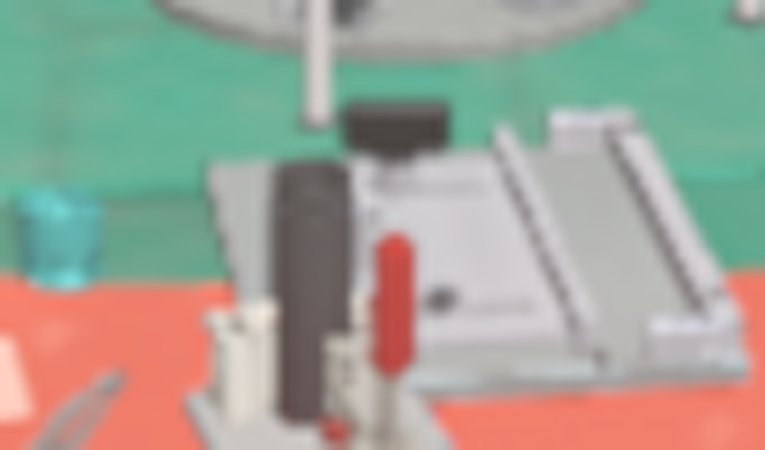

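The fence's near end at (593,330) now lines up with the dash at (600,358). The knob stayed at (397,125) because its bolt is fixed and only the slots slide. So the knob is still at (0.512, 0.068).

step_arm(series=[[-14, -1, 0, 0, 0, 0, 0.6], [-14, -1, 0, 0, 0, 0, 0.6], [0, 0, -30, 0, 0, 0, 0.6], [0, 0, -30, 0, 0, 0, 0.6], [0, 0, -25, 0, 0, 0, 0.6], [0, 0, -15, 0, 0, 0, 0.6], [0, 0, -11, 0, 0, 0, 0.6], [0, 0, 0, 0, 0, 0, 0.6], [0, 0, 0, 0, 0, 0, 1], [0, 0, 0, 0, 0, 0, 1], [0, 0, 0, 0, 0, 0, 1], [0, 0, 0, 0, 0, 0, 1], [0, 0, 0, 0, 0, 0, 1], [0, 0, 0, 0, 0, 0, 1]], force=20)

```text
clock: 11.0
tool_pos: [0.5133, 0.0692, 0.0364]
eef_rot: [0.016, 1.0, 0.001, 0.002]
contact_force: [-0.6, 2.7, 8.4]
opening: 0.133
finger_force: 22.6
```

step_arm(series=[[0, 0, 0, 0, 0, -0.1, 1], [0, 0, 0, 0, 0, -0.1, 1], [0, 0, 0, 0, 0, -0.1, 1], [0, 0, 0, 0, 0, -0.1, 1], [0, 0, 0, 0, 0, -0.1, 1], [0, 0, 0, 0, 0, -0.1, 1], [0, 0, 0, 0, 0, -0.1, 1], [0, 0, 0, 0, 0, -0.1, 1], [0, 0, 0, 0, 0, -0.1, 1], [0, 0, 0, 0, 0, -0.1, 1], [0, 0, 0, 0, 0, -0.1, 1], [0, 0, 0, 0, 0, -0.1, 1], [0, 0, 0, 0, 0, -0.1, 1], [0, 0, 0, 0, 0, -0.08, 1], [0, 0, 0, 0, 0, 0, 1], [0, 0, 0, 0, 0, 0, 1]])

```text
clock: 12.6
tool_pos: [0.5133, 0.0688, 0.0364]
eef_rot: [0.648, 0.761, 0.002, 0.001]
contact_force: [-0.5, 0.3, 8.8]
opening: 0.141
finger_force: 22.7
```

```bash
python3 -c "
from h import *
s=r.get_state();print(s['moment'],s['contact_force'],s['eef_rot'],s['q'].round(2))"
```

```text
[0.16575816 0.16033332 0.44659654] [-0.46022152  0.33001536  8.80899788] [6.48239759e-01 7.61434305e-01 1.59981265e-03 6.74097910e-04] [-0.24  0.9   0.03  2.03 -0.11  0.22  0.05]
```

step_arm(series=[[0, 0, 0, 0, 0, -0.04, 1], [0, 0, 0, 0, 0, -0.04, 1], [0, 0, 0, 0, 0, 0, 1], [0, 0, 0, 0, 0, 0, 1]], force=35)

```text
clock: 13.0
tool_pos: [0.5133, 0.0688, 0.0364]
eef_rot: [0.677, 0.736, 0.002, 0.001]
contact_force: [0.7, 1.3, 8.5]
opening: 0.145
finger_force: 42.1
```

```bash
python3 -c "
from h import *
s=r.get_state();print(s['moment'],s['contact_force'],s['eef_rot'],s['opening'])"
```

```text
[-0.03219691  0.15933418  1.00073434] [0.6683533  1.30294501 8.49411283] [6.77336769e-01 7.35671048e-01 1.61068022e-03 6.44827978e-04] 0.14506425892985833
```

step_arm(series=[[0, 0, 0, 0, 0, 0, 0.6], [0, 0, 0, 0, 0, 0, 0.6], [0, 0, 0, 0, 0, 0, 0.6], [0, 0, 34, 0, 0, 0, 0.6], [0, 0, 50, 0, 0, 0, 0.6], [0, 0, 50, 0, 0, 0, 0.6], [2, 28, 0, 0, 0, -0.047, 0.6], [2, 28, 0, 0, 0, -0.047, 0.6], [2, 28, 0, 0, 0, -0.047, 0.6], [2, 28, 0, 0, 0, -0.047, 0.6], [2, 28, 0, 0, 0, -0.047, 0.6], [2, 28, 0, 0, 0, -0.047, 0.6], [2, 28, 0, 0, 0, -0.047, 0.6], [2, 28, 0, 0, 0, -0.047, 0.6], [2, 28, 0, 0, 0, -0.047, 0.6], [2, 28, 0, 0, 0, -0.047, 0.6], [2, 3, 0, 0, 0, 0, 0.6], [0, 0, 0, 0, 0, 0, 0.6], [0, 0, 0, 0, 0, 0, 0.6]], force=20)

```text
clock: 14.9
tool_pos: [0.5341, 0.3487, 0.1685]
eef_rot: [0.832, 0.555, -0.001, 0.001]
contact_force: [-0.3, -0.7, -0.2]
opening: 0.403
finger_force: 0.0
```

```bash
python3 - <<'E'
from m import *
s=r.get_state(); print(s["tool_pos"],s["eef_rot"])
p,d=avg("side",3); s=cv2.resize(p[195:245,230:310],None,fx=5,fy=5,interpolation=cv2.INTER_CUBIC)
p,d=avg("top",3); c=cv2.resize(p[180:240,222:292],None,fx=5.5,fy=5.5,interpolation=cv2.INTER_CUBIC)
o=np.zeros((345,800,3)); o[:330,:385]=c; o[:250,400:]=s
cv2.imwrite("pics/jig4.png",np.clip(o*1.1,0,255).astype(np.uint8))
E
```

```text
[0.53410078 0.34873331 0.16854387] [ 8.31686552e-01  5.55244449e-01 -8.60249876e-04  5.83949516e-04]
```

View pics/jig4.png

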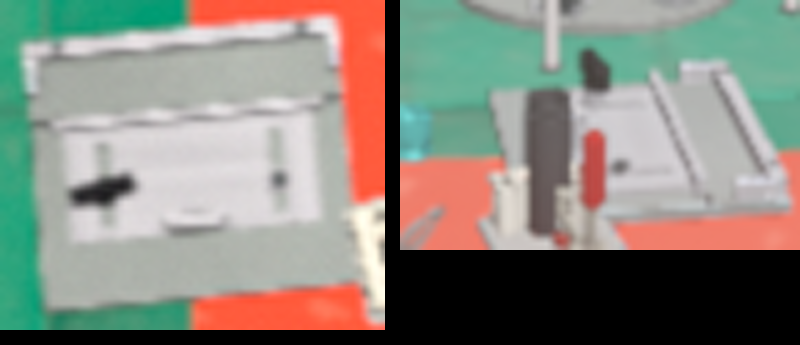

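The fence edge meets both dashes, at (37,122) and (333,98). The knob bar now runs from (72,195) to (133,183), about 80° clockwise from its start. Now the turntable bar.

step_arm(series=[[1.5, 3, -30, 0, 0, 0, 0.6], [0, 0, -30, 0, 0, 0, 0.6], [0, 0, -15, 0, 0, 0, 0.6], [0, 0, 0, 0, 0, 0, 0.6], [0, 0, 0, 0, 0, 0, 1], [0, 0, 0, 0, 0, 0, 1], [0, 0, 0, 0, 0, 0, 1], [0, 0, 0, 0, 0, 0, 1], [0, 0, 0, 0, 0, 0, 1], [0, 0, 0, 0, 0, -0.1, 1], [0, 0, 0, 0, 0, -0.1, 1], [0, 0, 0, 0, 0, -0.1, 1], [0, 0, 0, 0, 0, -0.1, 1], [0, 0, 0, 0, 0, -0.1, 1], [0, 0, 0, 0, 0, -0.1, 1], [0, 0, 0, 0, 0, -0.08, 1], [0, 0, 0, 0, 0, 0, 1], [0, 0, 0, 0, 0, 0, 1]])

```text
clock: 17.0
tool_pos: [0.5376, 0.353, 0.0951]
eef_rot: [0.969, 0.247, 0.002, 0.001]
contact_force: [1.9, -2.5, 6.7]
opening: 0.138
finger_force: 20.0
```

step_arm(series=[[0, 0, 0, 0, 0, 0, 0.6], [0, 0, 0, 0, 0, 0, 0.6], [0, 0, 0, 0, 0, 0, 0.6], [0, 0, 35, 0, 0, 0, 0.4], [0, 0, 45, 0, 0, 0, 0.4], [0, -50, 0, 0, 0, 0, 0.4], [0, -50, 0, 0, 0, 0, 0.4], [0, -50, 0, 0, 0, 0, 0.4], [0, -50, 0, 0, 0, 0, 0.4], [0, -20, 0, 0, 0, 0, 0.4], [0, 0, 0, 0, 0, 0, 0.4]])

```text
clock: 18.1
tool_pos: [0.5356, 0.1294, 0.1742]
eef_rot: [0.97, 0.243, -0.0, 0.001]
contact_force: [-0.1, 0.7, -0.1]
opening: 0.602
finger_force: 0.0
```

```bash
cat > look.py <<'E'
from h import *
import sys
def look(tag):
    p,_=avg("top",3); q,d=avg("side",3); f=5
    c=cv2.resize(p[175:255,120:210],None,fx=f,fy=f,interpolation=cv2.INTER_CUBIC)
    s=cv2.resize(q[160:225,235:305],None,fx=f,fy=f,interpolation=cv2.INTER_CUBIC)
    P=[.536-.1*np.cos(np.deg2rad(28.8)),.352-.1*np.sin(np.deg2rad(28.8))]
    for im,n,o in((c,"top",(120,175)),(s,"side",(235,160))):
        for z,col in((.024,(255,0,0)),(.059,(0,255,0))):
            u=(proj(n,[*P,z])-o+.5)*f-.5; cv2.circle(im,tuple(int(round(t)) for t in u),2,col,-1)
    o=np.zeros((400,800,3)); o[:,:450]=c[:400]; o[:325,450:]=s
    cv2.imwrite(f"pics/{tag}.png",np.clip(o*1.1,0,255).astype(np.uint8))
    st=r.get_state(); print(st["tool_pos"],st["eef_rot"],st["clock"])
    D=np.nanmedian([r.snapshot("top")[1] for _ in range(3)],0); C=cloud("top",D)
    m=(np.hypot(C[...,0]-P[0],C[...,1]-P[1])<.03)&(C[...,2]>.048)&(C[...,2]<.07)
    b=C[m][:,:2].astype(np.float32)*1000
    if len(b)>3: print("rim",len(b),cv2.minEnclosingCircle(b), "target",P)
look(sys.argv[1])
E
python3 look.py tt1
```

```text
[0.53547361 0.13612359 0.17341244] [ 9.68633413e-01  2.48493726e-01 -3.74808738e-05 -4.22117573e-04] 18.4
```

View pics/tt1.png

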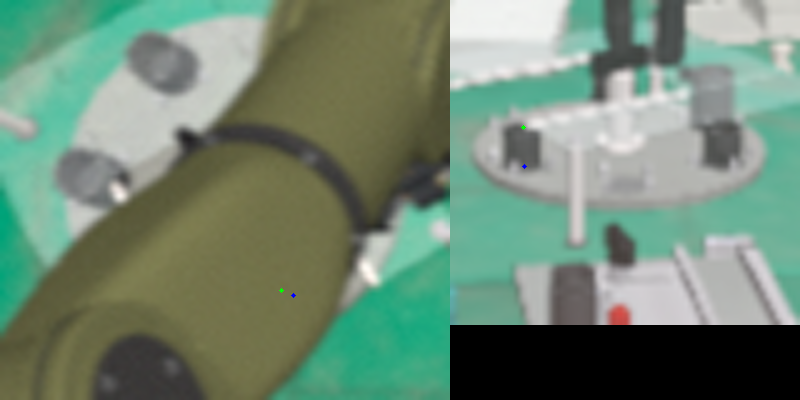

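The side crop shows the short head at (523,145), right on the predicted opening spot. I'll pick it.

step_arm(series=[[-22, 42, 0, 0, 0, 0, 0.4], [-22, 42, 0, 0, 0, 0, 0.4], [-22, 42, 0, 0, 0, 0, 0.4], [-21, 42, 0, 0, 0, 0, 0.4], [0, 0, 0, 0, 0, 0, 0.4], [0, 0, 0, 0, 0, 0, 0.4], [0, 0, 0, 0, 0, 0, 0.4]], force=8)

```text
clock: 19.25
tool_pos: [0.4493, 0.3007, 0.1739]
eef_rot: [0.969, 0.246, 0.0, 0.001]
contact_force: [-0.6, -0.8, -0.2]
opening: 0.6
finger_force: 0.0
```

step_arm(series=[[-1, 3, -30, 0, 0, 0, 0.4], [0, 0, -40, 0, 0, 0, 0.4], [0, 0, -30, 0, 0, 0, 0.4], [0, 0, -20, 0, 0, 0, 0.4], [0, 0, -14, 0, 0, 0, 0.4], [0, 0, 0, 0, 0, 0, 0.4], [0, 0, 0, 0, 0, 0, 0.55], [0, 0, 0, 0, 0, 0, 0.62], [0, 0, 0, 0, 0, 0, 0.7], [0, 0, 0, 0, 0, 0, 0.8], [0, 0, 0, 0, 0, 0, 1], [0, 0, 0, 0, 0, 0, 1], [0, 0, 0, 0, 0, 0, 1]], force=8)

```text
clock: 20.55
tool_pos: [0.4484, 0.305, 0.0406]
eef_rot: [0.969, 0.247, 0.001, -0.0]
contact_force: [0.8, 0.0, 6.3]
opening: 0.378
finger_force: 8.0
```

```bash
python3 - <<'E'
from h import *
for n in("top","side"):
    C=cloud(n,np.load(f"pics/{n}.npz")["d"]); m=(C[...,2]>.075)&(C[...,2]<.16)&(C[...,1]<-.03)&(C[...,1]>-.4)&(C[...,0]>.38)&(C[...,0]<.64)
    b=C[m]; print(n,len(b),b.min(0),b.max(0)); 
    for lo in(-.2,-.15,-.1): k=b[(b[:,1]>lo)&(b[:,1]<lo+.05)]; print(lo,len(k),k[:,:2].max(0) if len(k) else'')
E
```

```text
top 65 [ 0.4508266  -0.23889695  0.0754411 ] [ 0.49529885 -0.11899133  0.13144066]
-0.2 0 
-0.15 39 [ 0.47936806 -0.11899133]
-0.1 0 
side 203 [ 0.44903565 -0.24418429  0.07558113] [ 0.49285585 -0.12107414  0.13025092]
-0.2 25 [ 0.47087565 -0.15002348]
-0.15 98 [ 0.47830762 -0.12107414]
-0.1 0
```

step_arm(series=[[0, 0, 20, 0, 0, 0, 1], [0, 0, 35, 0, 0, 0, 1], [0, 0, 40, 0, 0, 0, 1], [0, 0, 40, 0, 0, 0, 1], [14, -23, 0, 0, 0, -0.044, 1], [14, -23, 0, 0, 0, -0.044, 1], [14, -23, 0, 0, 0, -0.044, 1], [14, -23, 0, 0, 0, -0.044, 1], [14, -23, 0, 0, 0, -0.044, 1], [14, -23, 0, 0, 0, -0.044, 1], [14, -23, 0, 0, 0, -0.044, 1], [14, -23, 0, 0, 0, -0.044, 1], [14, -23, 0, 0, 0, -0.044, 1], [14, -23, 0, 0, 0, -0.044, 1], [0, 0, 0, 0, 0, 0, 1], [0, 0, 0, 0, 0, 0, 1], [0, 0, 0, 0, 0, 0, 1]])

```text
clock: 22.25
tool_pos: [0.5868, 0.0766, 0.1744]
eef_rot: [1.0, 0.03, -0.001, -0.001]
contact_force: [-0.3, 0.9, -0.2]
opening: 0.38
finger_force: 8.0
```

step_arm(series=[[3.7, -4.7, -30, 0, 0, 0, 1], [0, 0, -40, 0, 0, 0, 1], [0, 0, -40, 0, 0, 0, 1], [0, 0, -20, 0, 0, 0, 1], [0, 0, -10, 0, 0, 0, 1], [0, 0, -5, 0, 0, 0, 1], [0, 0, 0, 0, 0, 0, 1], [0, 0, 0, 0, 0, 0, 1]])

```text
clock: 23.05
tool_pos: [0.5922, 0.0704, 0.0309]
eef_rot: [1.0, 0.03, 0.001, -0.0]
contact_force: [0.7, -0.0, -1.2]
opening: 0.377
finger_force: 8.0
```

step_arm(series=[[-1, 0.5, -1.5, 0, 0, 0, 1], [0, 0, -0.8, 0, 0, 0, 1], [0, 0, 0, 0, 0, 0, 1], [0, 0, 0, 0, 0, 0, 0.5], [0, 0, 0, 0, 0, 0, 0.5], [0, 0, 0, 0, 0, 0, 0.5], [0, 0, 30, 0, 0, 0, 0.5], [0, 0, 40, 0, 0, 0, 0.5], [0, 0, 50, 0, 0, 0, 0.5], [0, 0, 25, 0, 0, 0, 0.5], [0, 0, 0, 0, 0, 0, 0.5]])

```text
clock: 24.15
tool_pos: [0.5929, 0.0702, 0.1763]
eef_rot: [1.0, 0.029, 0.004, 0.0]
contact_force: [0.5, -0.5, -0.5]
opening: 0.497
finger_force: 0.0
```

step_arm(series=[[-6, 28, 0, 0, 0, 0.044, 0.6], [-6, 28, 0, 0, 0, 0.044, 0.6], [-6, 28, 0, 0, 0, 0.044, 0.6], [-6, 28, 0, 0, 0, 0.044, 0.6], [-6, 28, 0, 0, 0, 0.044, 0.6], [-6, 28, 0, 0, 0, 0.044, 0.6], [-6, 28, 0, 0, 0, 0.044, 0.6], [-6, 28, 0, 0, 0, 0.044, 0.6], [-5, 28, 0, 0, 0, 0.044, 0.6], [-4, 29, 0, 0, 0, 0.044, 0.6], [0, 0, 0, 0, 0, 0, 0.6], [0, 0, 0, 0, 0, 0, 0.6], [0, 0, 0, 0, 0, 0, 0.6]])

```text
clock: 25.45
tool_pos: [0.5335, 0.3496, 0.1718]
eef_rot: [0.969, 0.246, -0.001, 0.001]
contact_force: [0.4, -0.3, 0.4]
opening: 0.401
finger_force: 0.0
```

```bash
python3 - <<'E'
from m import *
s=r.get_state();print(s['q'].round(2),s['tool_pos'],s['eef_rot'])
D=np.nanmedian([r.snapshot("top")[1] for _ in range(3)],0); C=cloud("top",D)
X=(C[...,:2]-O)@np.array([ex,ey]).T
m=(X[...,0]>0.003)&(X[...,0]<.041)&(abs(X[...,1])<.095)&(C[...,2]>.038)&(C[...,2]<.055)
b=X[m].astype(np.float32)*1000; print(len(b),cv2.minEnclosingCircle(b),C[m][:,2].max())
E
```

```text
[-0.94  0.85  0.55  1.61 -0.56  0.84 -1.23] [0.53349537 0.34961748 0.1718082 ] [ 9.69377572e-01  2.45572712e-01 -5.81499793e-04  9.10255855e-04]
21 ((20.41280174255371, 57.3610954284668), 16.504411697387695) 0.04855905704943253
```

step_arm(series=[[2, 2, 0, 0, 0, 0.15, 0.6], [0, 0, 0, 0, 0, 0.15, 0.6], [0, 0, 0, 0, 0, 0.15, 0.6], [0, 0, 0, 0, 0, 0.15, 0.6], [0, 0, 0, 0, 0, 0.15, 0.6], [0, 0, 0, 0, 0, 0.15, 0.6], [0, 0, 0, 0, 0, 0.15, 0.6], [0, 0, 0, 0, 0, 0.15, 0.6], [0, 0, 0, 0, 0, 0.15, 0.6], [0, 0, 0, 0, 0, 0.15, 0.6], [0, 0, 0, 0, 0, 0.15, 0.6], [0, 0, 0, 0, 0, 0.15, 0.6], [0, 0, 0, 0, 0, 0.15, 0.6], [0, 0, 0, 0, 0, 0.15, 0.6], [0, 0, 0, 0, 0, 0.15, 0.6], [0, 0, 0, 0, 0, 0.15, 0.6], [0, 0, 0, 0, 0, 0.15, 0.6], [0, 0, 0, 0, 0, 0.15, 0.6], [0, 0, 0, 0, 0, 0.15, 0.6], [0, 0, 0, 0, 0, 0.15, 0.6]])

```text
clock: 27.6
tool_pos: [0.5358, 0.3523, 0.1725]
eef_rot: [-0.18, 0.984, -0.0, 0.0]
contact_force: [0.6, -0.3, 0.6]
opening: 0.4
finger_force: 0.0
```

step_arm(series=[[0, 0, 0, 0, 0, 0.14, 0.6], [0, 0, 0, 0, 0, 0, 0.6], [0, 0, 0, 0, 0, 0, 0.6], [0, 0, 0, 0, 0, 0, 0.6]])

```text
clock: 28.0
tool_pos: [0.5355, 0.3533, 0.1724]
eef_rot: [-0.245, 0.97, -0.0, 0.0]
contact_force: [-0.1, -0.2, 0.0]
opening: 0.403
finger_force: 0.0
```

Next I'll go down, grip the bar and turn it −120° (−2.094 rad).

step_arm(series=[[0, -1, -30, 0, 0, 0, 0.6], [0, 0, -30, 0, 0, 0, 0.6], [0, 0, -18, 0, 0, 0, 0.6], [0, 0, 0, 0, 0, 0, 0.6], [0, 0, 0, 0, 0, 0, 1], [0, 0, 0, 0, 0, 0, 1], [0, 0, 0, 0, 0, 0, 1], [0, 0, 0, 0, 0, 0, 1], [0, 0, 0, 0, 0, 0, 1], [0, 0, 0, 0, 0, -0.12, 1], [0, 0, 0, 0, 0, -0.12, 1], [0, 0, 0, 0, 0, -0.12, 1], [0, 0, 0, 0, 0, -0.12, 1], [0, 0, 0, 0, 0, -0.12, 1], [0, 0, 0, 0, 0, -0.12, 1], [0, 0, 0, 0, 0, -0.12, 1], [0, 0, 0, 0, 0, -0.12, 1], [0, 0, 0, 0, 0, -0.12, 1], [0, 0, 0, 0, 0, -0.12, 1]], force=20)

```text
clock: 29.9
tool_pos: [0.5364, 0.3505, 0.0958]
eef_rot: [0.347, 0.938, -0.001, 0.001]
contact_force: [-1.1, -5.8, 8.5]
opening: 0.133
finger_force: 20.0
```

step_arm(series=[[0, 0, 0, 0, 0, -0.12, 1], [0, 0, 0, 0, 0, -0.12, 1], [0, 0, 0, 0, 0, -0.12, 1], [0, 0, 0, 0, 0, -0.12, 1], [0, 0, 0, 0, 0, -0.12, 1], [0, 0, 0, 0, 0, -0.12, 1], [0, 0, 0, 0, 0, -0.12, 1], [0, 0, 0, 0, 0, -0.07, 1], [0, 0, 0, 0, 0, 0, 1], [0, 0, 0, 0, 0, 0, 1]])

```text
clock: 30.9
tool_pos: [0.535, 0.3499, 0.0958]
eef_rot: [0.722, 0.691, -0.002, 0.001]
contact_force: [-3.7, -6.3, 10.8]
opening: 0.134
finger_force: 20.0
```

step_arm(series=[[0, 0, 0, 0, 0, 0.03, 1], [0, 0, 0, 0, 0, 0, 1], [0, 0, 0, 0, 0, 0, 0.6], [0, 0, 0, 0, 0, 0, 0.6], [0, 0, 0, 0, 0, 0, 0.6], [0, 0, 35, 0, 0, 0, 0.4], [0, 0, 45, 0, 0, 0, 0.4], [-10, -5, 0, 0, 0, -0.13, 0.4], [-10, -5, 0, 0, 0, -0.13, 0.4], [-10, -5, 0, 0, 0, -0.13, 0.4], [-10, -5, 0, 0, 0, -0.13, 0.4], [-10, -5, 0, 0, 0, -0.13, 0.4], [-10, -5, 0, 0, 0, -0.13, 0.4], [-10, -5, 0, 0, 0, -0.13, 0.4], [-10, -5, 0, 0, 0, -0.13, 0.4], [-7, -6, 0, 0, 0, 0, 0.4], [0, 0, 0, 0, 0, 0, 0.4], [0, 0, 0, 0, 0, 0, 0.4]])

```text
clock: 32.7
tool_pos: [0.4487, 0.307, 0.1745]
eef_rot: [0.966, 0.258, 0.0, -0.0]
contact_force: [-0.2, 0.8, 0.7]
opening: 0.602
finger_force: 0.0
```

```bash
python3 look.py tt2
```

```text
[0.44867653 0.30678846 0.17443824] [ 9.66492792e-01  2.56693695e-01  1.69134300e-04 -3.04684923e-05] 33.0
rim 26 ((448.2806396484375, 302.1318054199219), 17.0152587890625) target [np.float64(0.4483693319956137), np.float64(0.30382463258982845)]
```

View pics/tt2.png

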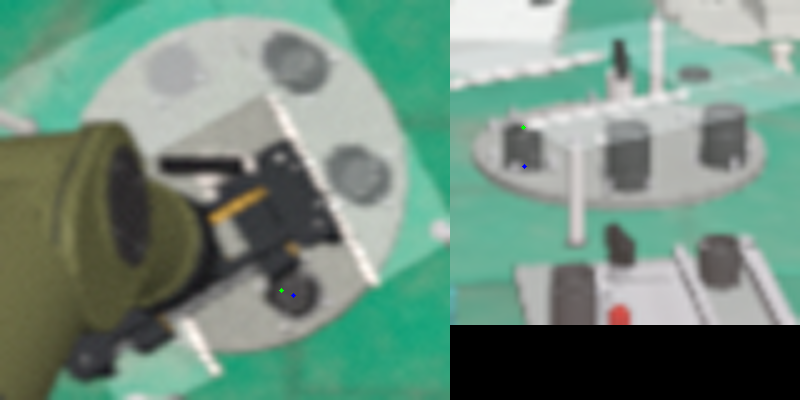

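The short head stands in the opening at (293,290) in the top crop, with its rim centre at (0.448, 0.302). The two tall heads are at the right, and the first head is standing in the channel.

step_arm(series=[[0, -3.5, -30, 0, 0, -0.017, 0.4], [0, 0, -40, 0, 0, 0, 0.4], [0, 0, -30, 0, 0, 0, 0.4], [0, 0, -20, 0, 0, 0, 0.4], [0, 0, -14, 0, 0, 0, 0.4], [0, 0, 0, 0, 0, 0, 0.4], [0, 0, 0, 0, 0, 0, 0.55], [0, 0, 0, 0, 0, 0, 0.62], [0, 0, 0, 0, 0, 0, 0.7], [0, 0, 0, 0, 0, 0, 0.8], [0, 0, 0, 0, 0, 0, 1], [0, 0, 0, 0, 0, 0, 1], [0, 0, 0, 0, 0, 0, 1]], force=8)

```text
clock: 34.45
tool_pos: [0.4489, 0.3035, 0.0413]
eef_rot: [0.969, 0.248, 0.001, -0.0]
contact_force: [-0.7, 1.3, 6.5]
opening: 0.373
finger_force: 8.0
```

step_arm(series=[[0, 0, 20, 0, 0, 0, 1], [0, 0, 35, 0, 0, 0, 1], [0, 0, 40, 0, 0, 0, 1], [0, 0, 40, 0, 0, 0, 1], [14, -29, 0, 0, 0, -0.044, 1], [14, -29, 0, 0, 0, -0.044, 1], [14, -29, 0, 0, 0, -0.044, 1], [14, -29, 0, 0, 0, -0.044, 1], [14, -29, 0, 0, 0, -0.044, 1], [14, -29, 0, 0, 0, -0.044, 1], [14, -29, 0, 0, 0, -0.044, 1], [14, -29, 0, 0, 0, -0.044, 1], [14, -29, 0, 0, 0, -0.044, 1], [14, -29, 0, 0, 0, -0.044, 1], [5, 0, 0, 0, 0, 0, 1], [0, 0, 0, 0, 0, 0, 1], [0, 0, 0, 0, 0, 0, 1], [0, 0, 0, 0, 0, 0, 1]])

```text
clock: 36.25
tool_pos: [0.5926, 0.0151, 0.1752]
eef_rot: [0.999, 0.032, -0.001, -0.001]
contact_force: [0.7, 0.7, 0.0]
opening: 0.374
finger_force: 8.0
```

step_arm(series=[[1, -1, -30, 0, 0, 0, 1], [0, 0, -40, 0, 0, 0, 1], [0, 0, -40, 0, 0, 0, 1], [0, 0, -20, 0, 0, 0, 1], [0, 0, -10, 0, 0, 0, 1], [0, 0, -5, 0, 0, 0, 1], [0, 0, -1.2, 0, 0, 0, 1], [0, 0, 0, 0, 0, 0, 1], [0, 0, 0, 0, 0, 0, 1]])

```text
clock: 37.15
tool_pos: [0.5951, 0.0122, 0.0304]
eef_rot: [1.0, 0.031, 0.001, 0.0]
contact_force: [0.3, -0.1, -1.2]
opening: 0.377
finger_force: 8.0
```

step_arm(series=[[0, 0, -1.2, 0, 0, 0, 1], [0, 0, 0, 0, 0, 0, 1], [0, 0, 0, 0, 0, 0, 0.5], [0, 0, 0, 0, 0, 0, 0.5], [0, 0, 0, 0, 0, 0, 0.5], [0, 0, 30, 0, 0, 0, 0.5], [0, 0, 50, 0, 0, 0, 0.5], [0, 0, 50, 0, 0, 0, 0.5], [0, 0, 50, 0, 0, 0, 0.5], [-5, -20, 0, 0, 0, 0, 0.4], [-10, -40, 0, 0, 0, 0, 0.4], [-10, -40, 0, 0, 0, 0, 0.4], [-5, -30, 0, 0, 0, 0, 0.4], [0, 0, 0, 0, 0, 0, 0.4], [0, 0, 0, 0, 0, 0, 0.4]])

```text
clock: 38.65
tool_pos: [0.5641, -0.118, 0.208]
eef_rot: [1.0, 0.03, -0.0, -0.0]
contact_force: [0.8, 0.5, 0.1]
opening: 0.597
finger_force: 0.0
```

```bash
cat > chk.py <<'E'
from m import *
D=np.nanmedian([r.snapshot("top")[1] for _ in range(4)],0); C=cloud("top",D)
X=(C[...,:2]-O)@np.array([ex,ey]).T
for lo,hi in((-.095,-.03),(-.03,.03),(.03,.095)):
    m=(X[...,0]>-.005)&(X[...,0]<.045)&(X[...,1]>lo)&(X[...,1]<hi)&(C[...,2]>.038)&(C[...,2]<.055)
    b=X[m].astype(np.float32)*1000
    if len(b)>2: print("jig",len(b),cv2.minEnclosingCircle(b))
m=(np.hypot(C[...,0]-.499,C[...,1]+.344)<.1)&(C[...,2]>.022)&(C[...,2]<.045)
k,l,st,c=cv2.connectedComponentsWithStats(m.astype(np.uint8),connectivity=8)
P=r.snapshot("top")[0]
for i in range(1,k):
    if st[i,4]>8: b=C[l==i][:,:2].astype(np.float32)*1000; print(c[i].round(),st[i,4],cv2.minEnclosingCircle(b),P[l==i].mean(0).round())
s=r.get_state();print(s["clock"],s["tool_pos"],s["eef_rot"],s["q"].round(2))
E
python3 chk.py
```

```text
[339. 198.] 30 ((567.8291015625, -307.1396179199219), 16.818519592285156) [140.  80. 111.]
[350. 216.] 31 ((498.77630615234375, -343.54205322265625), 16.73430061340332) [ 64.  69. 122.]
[369. 222.] 34 ((472.6038818359375, -414.4853515625), 16.80936622619629) [117. 127.  97.]
38.9 [ 0.56467078 -0.11615105  0.20773954] [ 9.99481627e-01  3.21921712e-02 -1.59486679e-04 -3.41557395e-04] [-0.24  0.76  0.66  1.77 -0.61  0.83 -0.79]
```

The stray hasn't moved, at (0.499, −0.344). To keep the gripper body clear of the toggle clamp, I'll close along x.

step_arm(series=[[-6.6, -23, 0, 0, 0, 0.148, 0.4], [-6.6, -23, 0, 0, 0, 0.148, 0.4], [-6.6, -23, 0, 0, 0, 0.148, 0.4], [-6.6, -23, 0, 0, 0, 0.148, 0.4], [-6.6, -23, 0, 0, 0, 0.148, 0.4], [-6.6, -23, 0, 0, 0, 0.148, 0.4], [-6.6, -23, 0, 0, 0, 0.148, 0.4], [-6.6, -23, 0, 0, 0, 0.148, 0.4], [-6.6, -23, 0, 0, 0, 0.148, 0.4], [-6.6, -21, 0, 0, 0, 0.148, 0.4], [0, 0, 0, 0, 0, 0, 0.4], [0, 0, 0, 0, 0, 0, 0.4], [0, 0, 0, 0, 0, 0, 0.4]])

```text
clock: 40.2
tool_pos: [0.4993, -0.3437, 0.2078]
eef_rot: [0.717, 0.697, 0.001, -0.0]
contact_force: [0.3, 0.5, -0.5]
opening: 0.598
finger_force: 0.0
```

step_arm(series=[[0, 0, -30, 0, 0, 0, 0.4], [0, 0, -45, 0, 0, 0, 0.4], [0, 0, -45, 0, 0, 0, 0.4], [0, 0, -35, 0, 0, 0, 0.4], [0, 0, -20, 0, 0, 0, 0.4], [0, 0, -14, 0, 0, 0, 0.4], [0, 0, 0, 0, 0, 0, 0.4], [0, 0, 0, 0, 0, 0, 0.55], [0, 0, 0, 0, 0, 0, 0.62], [0, 0, 0, 0, 0, 0, 0.7], [0, 0, 0, 0, 0, 0, 0.8], [0, 0, 0, 0, 0, 0, 1], [0, 0, 0, 0, 0, 0, 1], [0, 0, 0, 0, 0, 0, 1]], force=8)

```text
clock: 41.6
tool_pos: [0.4992, -0.3463, 0.0204]
eef_rot: [0.717, 0.697, 0.0, 0.001]
contact_force: [0.0, 1.0, 6.6]
opening: 0.378
finger_force: 8.0
```

step_arm(series=[[0, 0, 20, 0, 0, 0, 1], [0, 0, 40, 0, 0, 0, 1], [0, 0, 45, 0, 0, 0, 1], [0, 0, 45, 0, 0, 0, 1], [0, 0, 40, 0, 0, 0, 1], [8.2, 25, 0, 0, 0, -0.123, 1], [8.2, 25, 0, 0, 0, -0.123, 1], [8.2, 25, 0, 0, 0, -0.123, 1], [8.2, 25, 0, 0, 0, -0.123, 1], [8.2, 25, 0, 0, 0, -0.123, 1], [8.2, 25, 0, 0, 0, -0.123, 1], [8.2, 25, 0, 0, 0, -0.123, 1], [8.2, 25, 0, 0, 0, -0.123, 1], [8.2, 25, 0, 0, 0, -0.123, 1], [8.2, 25, 0, 0, 0, -0.123, 1], [8.2, 25, 0, 0, 0, -0.123, 1], [8.2, 25, 0, 0, 0, -0.123, 1], [0, 0, 0, 0, 0, 0, 1], [0, 0, 0, 0, 0, 0, 1], [0, 0, 0, 0, 0, 0, 1]])

```text
clock: 43.6
tool_pos: [0.5962, -0.0474, 0.2093]
eef_rot: [0.999, 0.032, -0.0, 0.0]
contact_force: [0.1, -0.5, -0.3]
opening: 0.38
finger_force: 8.0
```

```bash
python3 chk.py
```

```text
jig 13 ((20.10372543334961, -2.333550214767456), 16.77707290649414)
[339. 198.] 29 ((567.909912109375, -307.07159423828125), 16.917844772338867) [141.  81. 114.]
[369. 222.] 36 ((472.1647033691406, -414.9280090332031), 17.059022903442383) [118. 128.  98.]
43.85 [ 0.59655633 -0.04677077  0.20926172] [9.99479277e-01 3.22670134e-02 1.10263896e-04 4.09446235e-05] [-0.36  0.79  0.68  1.71 -0.62  0.87 -0.92]
```

step_arm(series=[[1, 0, -30, 0, 0, 0, 1], [0, 0, -45, 0, 0, 0, 1], [0, 0, -45, 0, 0, 0, 1], [0, 0, -30, 0, 0, 0, 1], [0, 0, -18, 0, 0, 0, 1], [0, 0, -8, 0, 0, 0, 1], [0, 0, -2, 0, 0, 0, 1], [0, 0, 0, 0, 0, 0, 1], [0, 0, 0, 0, 0, 0, 1]])

```text
clock: 44.75
tool_pos: [0.5986, -0.0461, 0.0322]
eef_rot: [0.999, 0.033, 0.001, 0.0]
contact_force: [0.6, 1.5, -0.0]
opening: 0.379
finger_force: 8.0
```

step_arm(series=[[0, 0, -1.7, 0, 0, 0, 1], [0, 0, 0, 0, 0, 0, 1], [0, 0, 0, 0, 0, 0, 0.5], [0, 0, 0, 0, 0, 0, 0.5], [0, 0, 0, 0, 0, 0, 0.5], [0, 0, 30, 0, 0, 0, 0.5], [0, 0, 50, 0, 0, 0, 0.5], [0, 0, 50, 0, 0, 0, 0.5], [0, 0, 50, 0, 0, 0, 0.5], [0, 0, 50, 0, 0, 0, 0.5], [-10, -45, 0, 0, 0, 0, 0.4], [-10, -45, 0, 0, 0, 0, 0.4], [-10, -45, 0, 0, 0, 0, 0.4], [-10, -45, 0, 0, 0, 0, 0.4], [0, -45, 0, 0, 0, 0, 0.4], [0, 0, 0, 0, 0, 0, 0.4], [0, 0, 0, 0, 0, 0, 0.4]])

```text
clock: 46.45
tool_pos: [0.557, -0.2718, 0.2591]
eef_rot: [1.0, 0.032, -0.0, -0.0]
contact_force: [1.3, 0.3, -0.2]
opening: 0.599
finger_force: 0.0
```

```bash
python3 chk.py; python3 - <<'E'
from m import *
q,_=avg("side",4); p,_=avg("top",4)
xs=np.arange(-.016,.016,.002)
for y in(-.09,-.085,0,.03): print(y,prof("side",q,y,.028,xs).round().astype(int))
s=cv2.resize(q[165:245,225:310],None,fx=4.6,fy=4.6,interpolation=cv2.INTER_CUBIC)
c=cv2.resize(p[180:240,222:292],None,fx=5.5,fy=5.5,interpolation=cv2.INTER_CUBIC)
o=np.zeros((370,800,3)); o[:330,:385]=c; o[:368,400:791]=s
cv2.imwrite("pics/fin.png",np.clip(o*1.1,0,255).astype(np.uint8))
E
```

```text
jig 16 ((23.380569458007812, -59.60789108276367), 16.278772354125977)
jig 23 ((20.488889694213867, -1.7222245931625366), 16.726022720336914)
jig 21 ((20.17929458618164, 57.32588195800781), 16.552040100097656)
[369. 222.] 34 ((471.9342346191406, -414.6128234863281), 16.96928596496582) [118. 127.  99.]
46.7 [ 0.5583656  -0.26878707  0.25910017] [ 9.99410846e-01  3.43172687e-02 -7.81949570e-05 -5.29529228e-04] [ 0.02  0.75  0.68  1.58 -0.54  1.   -0.63]
-0.09 [184 168 156 157 171 184 186 170 147 114  91  78  77  77  80  83]
-0.085 [185 165 150 157 173 188 190 177 151 119  94  77  76  77  79  82]
0 [178 158 139 145 168 185 190 189 172 150 115  89  72  74  77  80]
0.03 [171 153 144 149 166 180 176 153 123  92  80  73  73  78  85  92]
```

View pics/fin.png

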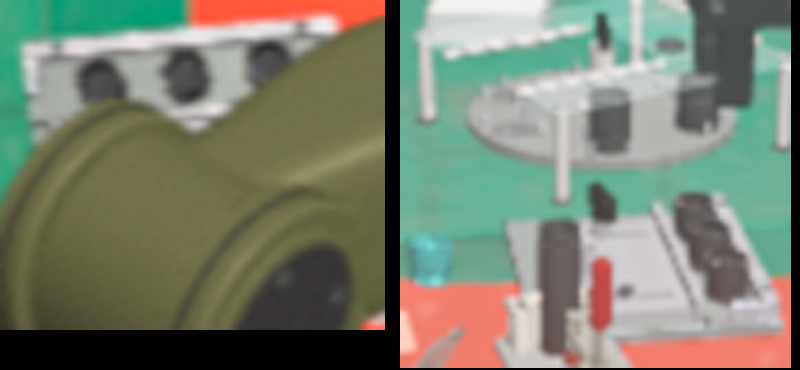

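The final check shows all three heads upright between fence and rail, at about (100,80), (187,75) and (268,62). The fence and knob haven't moved, and only the tall heads are left on the turntable.

```bash
python3 -c "
from plant import r
print(r.finish_job())"
```

```text
the job is handed in; nothing more can be done
None
```

I set the fence on the line, tightened the knob to its stop, stood all three short heads (two from the turntable and the stray) upright in the channel, and handed the job in at about 47 s.

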